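# Dip the suction pump's oil gauge and hold it level for reading

### The arm

A 6-joint arm with a two-finger parallel gripper is mounted at the origin on the work surface; the furniture and walls round the work are solid. World frame = base frame: x ahead of the robot, y to its left, z up, the work surface at z = 0. Lengths are in mm, angles in rad, forces in N, time in s.
With the tool pointing down it reaches from about 300 to 775 mm from the base axis. Payload 14.6 kg.
Tool frame: the origin (TCP) lies on the centre line of the jaws, within the pads' length; the fingertips stand 19 mm ahead of it and the grasp point (between the pads) is the TCP (bot.tip_reach is the distance from the TCP to the fingertips, in mm); z points along the fingers, y is the line along which they close (so a half turn about z gives the same grasp; the last joint's range is limited). The gripper opens to 85 mm and grips with 20 to 120 N. Pads are 22 mm wide; open, the fingers measure 114 mm over their backs; the gripper's body (76 mm by 85 mm) begins 54 mm behind the grasp point. The pads swing forward as they close: fully open they stand 13 mm farther back than shut.
Start: joints at [-1.393, 0.3, 1.521, -0, 1.321, -0.067], TCP at [133.293, -533.594, 250.281] pointing down, gripper open.
Joint ranges: [-3.03, 3.03], [-0.79, 2.21], [0.23, 2.52], [-1.04, 4.18], [0, 3.07], [-2.55, 2.55]. Speed limits (rad/s): [2.22, 2.22, 2.57, 3.14, 3.14, 3.14].

### API

Orientations are given as a unit quaternion [w, x, y, z].
In Python, from rig import bot gives the robot as it stands. Calls block until the motion is done:
- bot.move_to(position, orientation): joint-space move of the TCP to a pose.
- bot.servo_line(position, attitude=None, speed=150, until_force=None): straight line of the TCP; attitude=None keeps the orientation; speed is the mean speed in mm/s. With until_force (N) it stops when the force on the tool has changed by that much, and returns True; else False.
- bot.move_joints(angles): joint-space move.
- bot.move_gripper(opening, grip_force=None): finger opening in mm; grip_force is the grip in N (None keeps the last); returns when the fingers have stopped.
- bot.dwell(seconds).
- bot.ik(position, orientation): joint angles nearest the present ones, or None.
- bot.read_state(): the state.
- bot.read_camera(name): name is "side" or "top" or "wrist"; returns a dict with "image" (480x640x3 uint8, blue, green, red), "depth" (480x640 float32, mm along the optical axis (not along the pixel's ray), 0 where there is no reading), "fovy" (degrees; the focal length in pixels is half the picture's height over the tangent of half this angle, whatever the lens; pixels are square), "cx", "cy" (the principal point, pixels), "eye" and "attitude" of the camera in the world; the wrist camera has in their place "mount" (4x4, takes a point from camera to tool coordinates, whose origin is the TCP and whose axes are the flange's). Camera axes: x right, y down, z forward; pixel columns grow to the right and rows downward; lengths in mm; the calibration is good to about 2 mm. The wrist camera is an equidistant fisheye: a pixel r from the principal point sees the ray r / f radians off the axis. A picture is of the moment at which its call begins: read the wrist's pose just before it.
A pose or a line that the arm cannot do raises bot.MotionError and nothing moves.
- bot.finish_job(): hands the job in; it is judged then, once.
The state is a dict: "clock": time; "joint_positions": joint angles; "qvel": joint speeds; "effort": joint torques, N m; "ee_pos": TCP position; "tool_rot": TCP orientation; "ft_force": force on the tool from outside, world axes, zero at the start; "moment": the same for the moment, N m; "grip_width": finger opening in mm; "grip_force": force on a finger pad.
Only numpy, scipy, OpenCV 4.12 (cv2) and the standard library are available. Lean on these libraries where they do the work, as an engineer would, in place of code of your own. Each camera call takes 0.05 s, during which the arm holds its last target. There are 200 camera calls.

### The job

Check the oil of the suction-table pump: take the dipstick that lies across the white dish by its handle, push it into the pump's slanting guide tube until its collar stops on the tube's mouth, and draw it right out again. Then hold it level and still, marked face up, with its tip over the white dish and about a hand's breadth above it, so that it can be read and drips fall into the dish; finish like that, with the dipstick still in the gripper. Do not drop it, force it, or knock over or shove the beaker, the brown bottle or the vial.

Things in the scene. Friction and masses are not known exactly. Their poses are not given: they have to be found in the camera images.
- dipstick: loose oil gauge rod, 242 mm long, about 55 g: steel blade 10 x 4 mm (last 12 mm only 6 mm wide), round black plug 12 mm across, black collar 29 mm across, black handle. Origin: centre of the collar's flat seating face, on the long axis. +x along the rod to the handle; plug from x 0 to -18 mm, tip at -170 mm, centre of mass at about -45 mm. +z normal to the blade's marked face (dark lines near the tip)
- dipstick_grip (a point): middle of the dipstick's handle, 44 mm from the collar's seating face at dipstick +x. The handle is 56 mm long (x 16 to 72 mm), 14 mm wide (across y, flat faces to pinch) and 18 mm high. At the start the rod lies level, face up, across the dish's rims, its axis 24 mm above the table, the handle sticking out past the rim to the robot's right
- dipstick_tip (a point): tip of the dipstick's blade, 170 mm from the collar's seating face at dipstick -x
- guide_tube: steel tube on the end of the pump's oil case, slanting up and away from it at 45 degrees. 74 mm long, 21 mm across, bore 14 mm, flared over the last 10 mm to a mouth 30 mm across. Origin: centre of the mouth's rim, 150 mm above the table; +z out of the mouth along the tube, y level. The dipstick goes in along -z, its +x along this +z, any roll; the case below is hollow. Fully home, both origins meet
- pump: grey bench vacuum pump, fixed; 285 mm long with the tube, 115 mm wide. Oil case (top 128 mm above the table, caps on it up to 155 mm) at its +x end, motor at its -x end, carrying handle between, up to 173 mm. Origin: on the table under its middle; +x points level to the tube's side, the tube's mouth is 150 mm from the origin along it
- drip_dish: white shallow round dish, 123 mm across, 22 mm high, fixed; origin: centre of its underside, on the table
- beaker: bystander: tall clear beaker, 91 x 99 x 141 mm, loose; origin: centre of its underside; z up
- solvent_bottle: bystander: brown glass bottle with black cap, 70 mm across, 142 mm high, loose; origin: centre of its underside; z up
- vial: bystander: clear sample vial with black cap, 47 mm across, 124 mm high, loose; origin: centre of its underside; z up

How it is judged (in metres and radians):
On the way, in this order (a step that is already met when the one before it is completed fails the run):
1. the dipstick is fully home: its collar stopped on the mouth of the guide tube (within 4 mm, in line within 5 degrees) (distance between dipstick and guide_tube below 0.004 m and angle between the x axis of dipstick and the z axis of guide_tube, either way round below 0.09 rad and contact force between dipstick and the fingers above 0.5 N), for 0.2 s.
2. the dipstick is drawn right out: its tip is clear of the tube's mouth, held by the gripper (z of dipstick_tip in the frame of guide_tube above 0.005 m and contact force between dipstick and the fingers above 0.5 N), for 0.1 s.
At the end, for the whole second after the job is handed in: dipstick still in the gripper, touching nothing else, level and face up within 10 degrees, still, its tip within 55 mm sideways of the dish's centre and 70 to 250 mm above the table; bystanders upright within 30 mm of their starts (horizontal distance between dipstick_tip and drip_dish below 0.055 m and height (world z) of dipstick_tip between 0.07 and 0.25 m and angle between dipstick's own z axis and vertical below 0.17 rad and linear speed of dipstick below 0.02 m/s and angular speed of dipstick below 0.1 rad/s and contact force between dipstick and the fingers above 0.5 N and contact force between dipstick and drip_dish below 0.05 N and contact force between dipstick and pump below 0.05 N and distance of each of beaker, solvent_bottle, vial from where it was at the start of the episode below 0.03 m and angle between each of beaker, solvent_bottle, vial's own z axis and vertical below 0.15 rad); the arm keeps its last pose, push and grip.
It fails at once if a bystander (beaker, brown bottle, vial) is knocked over or shoved more than 30 mm (distance of any of beaker, solvent_bottle, vial from where it was at the start of the episode above 0.03 m or angle between any of beaker, solvent_bottle, vial's own z axis and vertical above 0.35 rad).
It fails at once if the dipstick is forced: more than 40 N between it and the pump (contact force between dipstick and pump above 40 N).
It fails at once if the dipstick falls onto the table (height (world z) of dipstick below 0.017 m).
It also fails if it takes over 54 s, if anything falls off the work surface, if the arm or the gripper's body presses on something with over 40 N, if the wrist force passes 120 N, or if a joint passes its speed limit or range.

## Working session

There is one attempt and no reset: what is moved stays moved. The work goes in short steps, each a Python script; the robot and the scene stay as the last script left them, time stands still between calls to the robot, and variables do not carry over. Pictures are saved under pics/ and viewed, at most 12 in all, crops included, and the job is handed in when it is done.

```bash
ls; mkdir -p pics; python3 - <<'E'
from rig import bot
import cv2,numpy as np,pickle
d={}
for n in("side","top"):
    c=bot.read_camera(n); d[n]=c; cv2.imwrite(f"pics/{n}0.png",c["image"])
    print(n,{k:v for k,v in c.items() if k not in("image","depth")}, (c["depth"]>0).mean())
pickle.dump(d,open("cams.pkl","wb"))
s=bot.read_state();print(s)
E
```

```text
pics
side {'fovy': 53.84760169287452, 'cx': 311.56380942514426, 'cy': 240.5998094852975, 'eye': array([189.64160112, 804.24560366, 655.61769413]), 'attitude': array([ 0.10757268, -0.19156268,  0.86139933, -0.4579553 ])} 0.9959993489583333
top {'fovy': 44.915823234605554, 'cx': 315.9916188550505, 'cy': 232.84156334521066, 'eye': array([ 274.95403266,   29.73040989, 1560.22053594]), 'attitude': array([-0.06169494,  0.70545476, -0.70327185,  0.06273771])} 0.9962662760416666
{'clock': 0.1, 'joint_positions': array([-1.39258785e+00,  3.00447242e-01,  1.52148708e+00, -2.46549543e-06,
        1.32072156e+00, -6.66446460e-02]), 'qvel': array([ 0.00098399, -0.00302008, -0.00124312, -0.00153883,  0.00011061,
        0.00101425]), 'effort': array([ 2.54324121e-03, -5.44378817e+01, -3.62369835e+01, -6.87422403e-05,
        3.02961686e-03, -8.98699227e-06]), 'ee_pos': array([ 133.26816149, -533.4228443 ,  249.77416221]), 'tool_rot': array([-5.30717912e-04,  9.92515046e-01,  1.22121251e-01, -3.08313063e-05]), 'ft_force': array([-0.37238142,  0.2151989 ,  0.65568594]), 'moment': array([-0.01584459, -0.03450934,  0.01165435]), 'grip_force': 0.0, 'grip_width': 85.67201113702993}
```

View pics/side0.png

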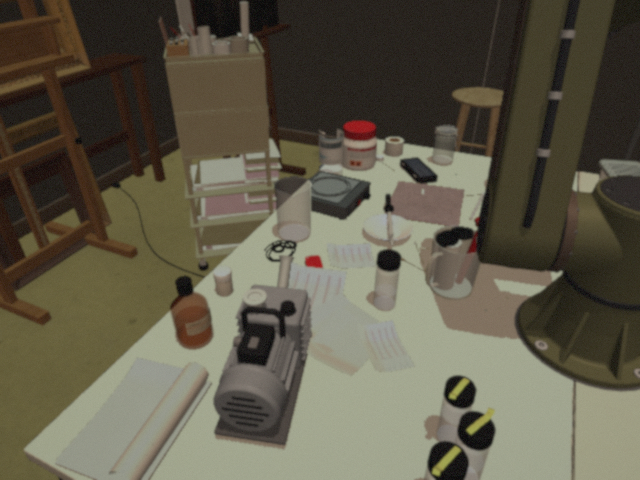

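View pics/top0.png

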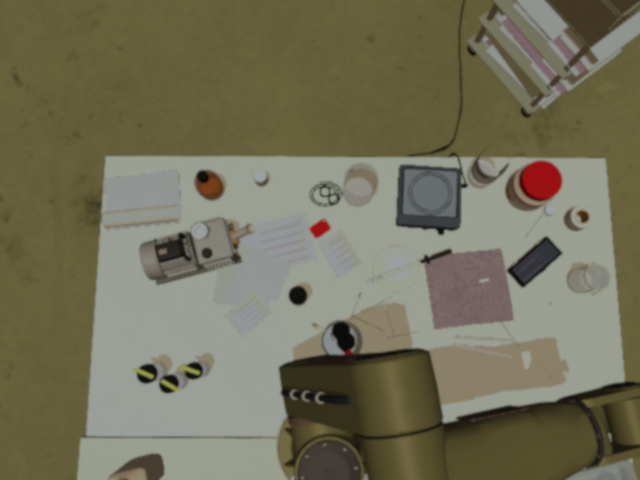

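The top view (up = +x, left = +y) shows the pump at (190,248) with its tube at about (243,235). The dish is at (398,265), with the dipstick's tip near (370,278) and its handle near (438,257). The vial is at (298,295), the bottle at (208,183) and the beaker at (360,185). There is also a jug of tools at (343,338).

```bash
cat > h.py <<'E'
import numpy as np, cv2, pickle
from scipy.spatial.transform import Rotation as R
from rig import bot
def rot(q): return R.from_quat(np.roll(q,-1)).as_matrix()
def quat(M): return np.roll(R.from_matrix(M).as_quat(),1)
def cam(n):
    if n=="wrist":
        s=bot.read_state(); c=bot.read_camera(n)
        T=np.eye(4);T[:3,:3]=rot(s["tool_rot"]);T[:3,3]=s["ee_pos"]
        c["T"]=T@c["mount"]; c["fish"]=True
    else:
        c=bot.read_camera(n)
    return fix(c)
def fix(c):
    if "T" not in c:
        T=np.eye(4);T[:3,:3]=rot(c["attitude"]);T[:3,3]=c["eye"];c["T"]=T
    c["f"]=240/np.tan(np.radians(c["fovy"])/2); return c
def rays(c,uv):
    uv=np.atleast_2d(uv).astype(float); d=(uv-[c["cx"],c["cy"]])/c["f"]
    if c.get("fish"):
        r=np.linalg.norm(d,axis=1,keepdims=True)+1e-12; v=np.c_[d/r*np.sin(r),np.cos(r)]
    else: v=np.c_[d,np.ones(len(d))]
    return v
def onplane(c,uv,z):
    w=rays(c,uv)@c["T"][:3,:3].T; e=c["T"][:3,3]; return e+w*((z-e[2])/w[:,2:])
def pts(c,uv):
    uv=np.atleast_2d(uv); v=rays(c,uv); z=c["depth"][uv[:,1].astype(int),uv[:,0].astype(int)]
    return (v/v[:,2:]*z[:,None])@c["T"][:3,:3].T+c["T"][:3,3]
def proj(c,P):
    q=(np.atleast_2d(P)-c["T"][:3,3])@c["T"][:3,:3]
    if c.get("fish"):
        r=np.linalg.norm(q[:,:2],axis=1,keepdims=True); d=q[:,:2]/r*np.arctan2(r,q[:,2:])
    else: d=q[:,:2]/q[:,2:]
    return d*c["f"]+[c["cx"],c["cy"]]
E
python3 - <<'E'
from h import *
d=pickle.load(open("cams.pkl","rb")); t=fix(d["top"])
np.set_printoptions(precision=0,suppress=True)
for n,u in dict(dish=(398,266),tip=(370,279),hend=(451,251),hbase=(424,260)).items(): print(n,onplane(t,u,24)[0])
for n,u,z in [("vial",(298,295),124),("bottle",(204,177),142),("beaker",(360,185),70),("jug",(343,338),100),("mouth",(250,230),150),("motor",(146,258),100)]: print(n,onplane(t,u,z)[0],pts(t,u)[0])
# height map
g=np.stack(np.meshgrid(np.arange(640),np.arange(480)),-1).reshape(-1,2); P=pts(t,g)
H=P[:,2].reshape(480,640); X=P.reshape(480,640,3)
print(H[226:246:2,232:262:2])
for nm,(u0,u1,v0,v1) in dict(vial=(285,320,280,310),bottle=(190,230,165,205),beaker=(335,385,155,215),jug=(315,372,310,352)).items():
    m=np.zeros_like(H,bool);m[v0:v1,u0:u1]=1;m&=H>40
    print(nm,m.sum(),X[m].min(0),X[m].max(0)) if m.any() else print(nm)
im=d["top"]["image"]; 
a=cv2.resize(im[200:300,130:290],(800,500),interpolation=2);cv2.imwrite("pics/a.png",a)
print(bot.read_camera("wrist")["mount"])
E
```

```text
dish [ 460. -191.   24.]
tip [ 425. -116.   24.]
hend [ 500. -333.   24.]
hbase [ 476. -260.   24.]
vial [375.  72. 124.] [375.  72. 124.]
bottle [670. 311. 142.] [669. 310. 145.]
beaker [669. -88.  70.] [687. -93.   4.]
jug [271. -40. 100.] [271. -38. 144.]
mouth [533. 191. 150.] [534. 192. 141.]
motor [469. 458. 100.] [466. 451. 124.]
[[ 36.   6.   0.   2.   2.   8. 153. 145. 142. 147. 142.  12.  11.  20.
   14.]
 [ 44.  -1.  -3.  -3. 137. 144. 157. 131. 136. 141. 144.  13.  12.  12.
   17.]
 [105.  97. 125. 135. 143. 148. 148. 158. 140. 141. 148.  15.  17.  13.
    9.]
 [110. 125. 134. 134. 147. 146. 149. 153. 159. 153. 149.  15.  10.   7.
    8.]
 [117. 126. 128. 136. 138. 133. 137. 132.  13.  10.   9.  11.   5.   7.
    5.]
 [119. 124. 122. 125. 135. 123.   9.  11.   7.   6.   8.   5.   6.  10.
    8.]
 [115. 111. 121. 111.  10.  12.   9.  12.   6.   5.  -2.   7.   4.   7.
    5.]
 [108. 109.  97. 100.   8.   9.   1.  11.  10.   1.   4.   8.   3.   3.
    6.]
 [109. 107. 103.  31.   1.   6.   3.   2.   5.   4.   3.   3.   4.   6.
    3.]
 [115.  65.  18.  -0.  30.  30.  23.  14.   6.   5.  -0.   3.  -1.  -3.
    5.]]
vial 308 [275.  30.  42.] [ 399.   97. 1560.]
bottle 650 [275.  30.  40.] [ 708.  352. 1560.]
beaker 780 [ 275. -129.   40.] [ 714.   30. 1560.]
jug 889 [238. -85.  41.] [ 317.   30. 1560.]
[[  -0.   -1.   -0.   84.]
 [   1.   -0.    0.    0.]
 [  -0.   -0.    1. -124.]
 [   0.    0.    0.    1.]]
```

View pics/a.png

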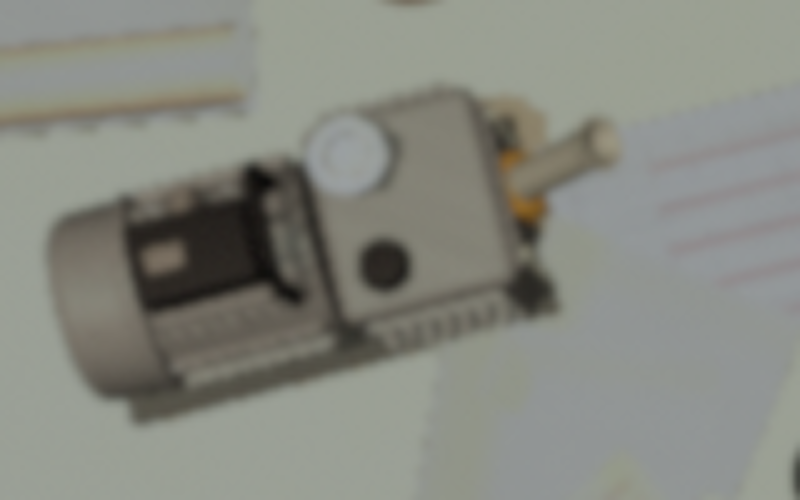

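The crop shows the pump's tube leaving the orange ring at about (515,185) and its mouth at about (605,138), in crop pixels. Next I check IK options and take close wrist views.

```bash
cat >> h.py <<'E'
def tool(hdir,pitch,a,sign=1):
    """tool attitude when rod +x is along hdir raised by pitch deg, gripped with tool leaning a deg (body toward handle end for a>0)"""
    h=np.array([hdir[0],hdir[1],0.]);h/=np.linalg.norm(h);up=np.array([0,0,1.])
    th=np.radians(pitch-a); z=-up*np.cos(th)+h*np.sin(th); y=np.cross(up,h)*sign
    return np.c_[np.cross(y,z),y,z]
def rodx(hdir,pitch):
    h=np.array([hdir[0],hdir[1],0.]);h/=np.linalg.norm(h);p=np.radians(pitch)
    return h*np.cos(p)+np.array([0,0,np.sin(p)])
E
python3 - <<'E'
from h import *
np.set_printoptions(precision=2,suppress=True)
hr=(.327,-.945);ht=(.25,-.97);G=np.array([486,-290,26.]);M=np.array([533,190,150.])
D=np.array([460,-191,150])
for s in(1,-1):
  for a in(0,15,25,35):
    L=[("grasp",G,hr,0),("lift",G+[0,0,150],hr,0),("pre",M+rodx(ht,45)*244,ht,45),("home",M+rodx(ht,45)*44,ht,45),("read",D+rodx(hr,0)*214,hr,0)]
    print(s,a)
    for n,p,h,pi in L:
        print("  ",n,bot.ik(p,quat(tool(h,pi,a,s))))
E
```

```text
1 0
   grasp [-0.6   0.62  1.64 -0.    0.88 -0.94]
   lift [-0.6   0.4   1.56 -0.    1.18 -0.94]
   pre [ 0.25  0.33  1.47 -0.8   1.41  0.16]
   home [ 0.5   0.53  1.53 -0.77  1.39  0.52]
   read [-0.69  0.63  1.28 -0.    1.23 -1.03]
1 15
   grasp [-0.66  0.71  1.5   0.16  1.16 -1.07]
   lift [-0.66  0.51  1.42  0.14  1.43 -1.03]
   pre [ 0.17  0.3   1.42 -0.53  1.4   0.01]
   home [ 0.42  0.46  1.54 -0.54  1.28  0.36]
   read [-0.74  0.75  1.1   0.12  1.52 -1.09]
1 25
   grasp [-0.69  0.78  1.4   0.23  1.34 -1.12]
   lift [-0.69  0.59  1.34  0.22  1.6  -1.06]
   pre [ 0.11  0.3   1.39 -0.35  1.41 -0.1 ]
   home [ 0.36  0.43  1.55 -0.37  1.23  0.24]
   read [-0.76  0.84  0.98  0.2   1.71 -1.1 ]
1 35
   grasp [-0.72  0.86  1.31  0.29  1.52 -1.15]
   lift [-0.72  0.67  1.25  0.29  1.76 -1.08]
   pre [ 0.04  0.3   1.36 -0.17  1.45 -0.19]
   home [ 0.29  0.4   1.56 -0.19  1.19  0.11]
   read [-0.78  0.94  0.85  0.27  1.9  -1.1 ]
-1 0
   grasp [-0.6   0.62  1.64 -0.    0.88  2.21]
   lift [-0.6   0.4   1.56 -0.    1.18  2.21]
   pre None
   home None
   read [-0.69  0.63  1.28 -0.    1.23  2.11]
-1 15
   grasp [-0.66  0.71  1.5   0.16  1.16  2.07]
   lift [-0.66  0.51  1.42  0.14  1.43  2.11]
   pre None
   home None
   read [-0.74  0.75  1.1   0.12  1.52  2.05]
-1 25
   grasp [-0.69  0.78  1.4   0.23  1.34  2.02]
   lift [-0.69  0.59  1.34  0.22  1.6   2.08]
   pre None
   home None
   read [-0.76  0.84  0.98  0.2   1.71  2.04]
-1 35
   grasp [-0.72  0.86  1.31  0.29  1.52  1.99]
   lift [-0.72  0.67  1.25  0.29  1.76  2.07]
   pre None
   home None
   read [-0.78  0.94  0.85  0.27  1.9   2.04]
```

```bash
python3 - <<'E'
from h import *
np.set_printoptions(precision=2,suppress=True)
hr=(.327,-.945);ht=(.25,-.97);h=np.r_[ht,0]
out={}
def look(name,camp,hd,th):   # camera position wanted, tilt th
    Rt=tool(hd,th,0); p=np.array(camp)-Rt@np.array([84,0,-124.])
    q=bot.ik(p,quat(Rt)); print(name,p,q)
    if q is None: return
    bot.move_to(p,quat(Rt)); bot.dwell(.3); c=cam("wrist"); out[name]=c
    cv2.imwrite(f"pics/{name}.png",c["image"]); print(bot.read_state()["clock"])
M=np.array([533,190,150.])
look("w1",[466,-225,280],hr,0)
look("w2",M+130*h+[0,0,190],ht,-25)
look("w3",M+10*h+[0,0,230],ht,0)
pickle.dump(out,open("w.pkl","wb"))
ims=[cv2.resize(c["image"],(400,300),interpolation=cv2.INTER_AREA) for c in out.values()]
while len(ims)<4: ims.append(np.zeros_like(ims[0]))
cv2.imwrite("pics/w.png",np.vstack([np.hstack(ims[:2]),np.hstack(ims[2:])]))
for c in out.values(): print(c["f"],c["cx"],c["cy"],(c["depth"]>0).mean())
E
```

```text
w1 [ 493.47 -304.38  156.  ] [-0.62  0.46  1.54 -0.    1.15 -0.95]
2.1083
w2 [571.42  40.93 192.12] [-0.15  0.48  1.47  0.41  1.39 -0.51]
3.7917
w3 [556.46  98.96 256.  ] [ 0.11  0.33  1.47 -0.    1.34 -0.14]
4.6167
371.64829954431775 319.52736140283713 243.55346725213488 0.9960677083333334
371.64829954431775 319.52736140283713 243.55346725213488 0.9960970052083333
371.64829954431775 319.52736140283713 243.55346725213488 0.9958854166666666
```

View pics/w.png

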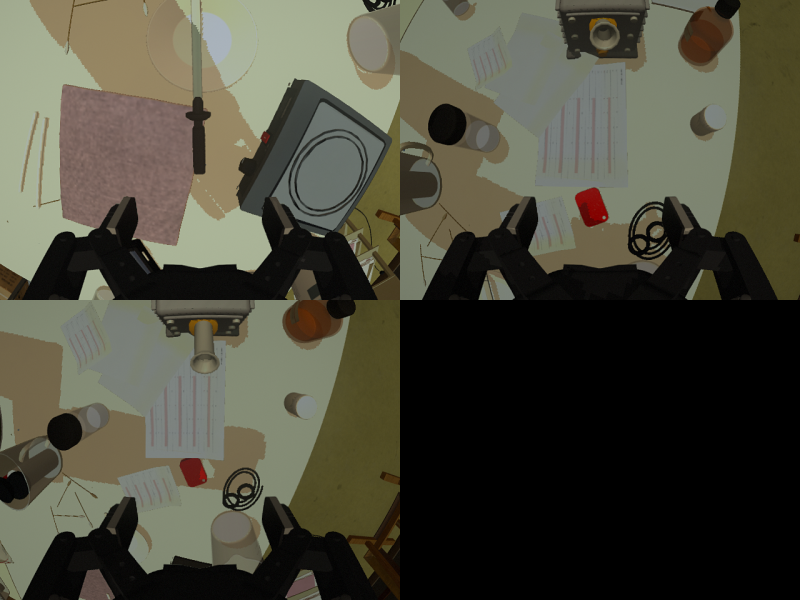

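The composite shows w1 (top left) with the dipstick: collar at about full-pixel (317,180), handle down to (318,275), and the hotplate to its right. w2 (top right) has the tube mouth at about (328,58), and w3 (bottom left) has it at about (328,100). I'll zoom in on these.

```bash
python3 - <<'E'
from h import *
np.set_printoptions(precision=1,suppress=True)
o=pickle.load(open("w.pkl","rb"))
a=cv2.resize(o["w2"]["image"][10:110,270:390],(400,333),interpolation=2)
b=cv2.resize(o["w3"]["image"][30:130,270:390],(400,333),interpolation=2)
c=cv2.resize(o["w1"]["image"][0:290,220:440][:, :],(303,400))
cv2.imwrite("pics/m.png",np.hstack([a,b]))
# hotplate in w1
c=o["w1"]
for u in [(385,290),(402,235),(440,130),(520,240),(420,220)]: print("hot",u,pts(c,u)[0])
# dipstick dark mask
g=c["image"].max(2); m=(g<45).astype(np.uint8); m[300:]=0
n,l,st,ce=cv2.connectedComponentsWithStats(m)
for i in range(1,n):
    if st[i,4]>150: print(st[i],ce[i])
print(c["image"][200,318],c["image"][80,316])
# dish circle from bright ring, top cam: white mask
E
```

```text
hot (385, 290) [ 558.  -333.9   12.5]
hot (402, 235) [ 556.8 -289.2   -0.3]
hot (440, 130) [ 553.7 -200.3   -0. ]
hot (520, 240) [ 628.4 -251.5   48.1]
hot (420, 220) [ 558.1 -268.9   21.6]
[580   0  47  19 473] [600.8   7. ]
[ 382  146   90  154 2962] [420.7 239.3]
[ 297  155   40  124 2357] [317.2 215.2]
[ 439  158  179  142 1040] [534.6 217.2]
[475 222  47  52 161] [498.9 240. ]
[28 34 40] [ 94 117 111]
```

View pics/m.png

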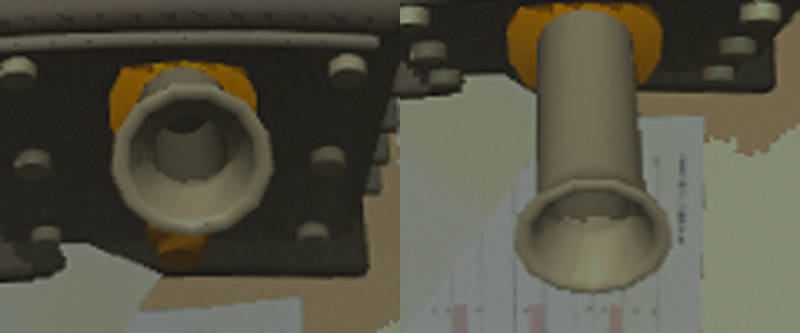

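The left crop (w2) shows the mouth ring spanning x 112–272 and y 82–235, centred at about (192,158). The right crop (w3) shows it spanning x 515–672 and y 180–292, with the tube edges at 538 and 638 running up to y≈15.

```bash
python3 - <<'E'
from h import *
from scipy.optimize import least_squares
np.set_printoptions(precision=3,suppress=True)
o=pickle.load(open("w.pkl","rb")); w1,w2,w3=o["w1"],o["w2"],o["w3"]
def px(X,Y,u0,v0): return ((np.array([X,Y])+.5)*.3-.5)+[u0,v0]
m2=px(192,158.5,270,10); m3=px(193.5,236,270,30)
f=lambda P: np.r_[proj(w2,P)[0]-m2,proj(w3,P)[0]-m3]
r=least_squares(f,[533,190,150.]); print("mouth",r.x,"res",r.fun)
r2=least_squares(lambda p:f([p[0],p[1],150]),[533,190]); M=np.r_[r2.x,150]; print("z=150",M,r2.fun)
# azimuth from tube centreline in w3 (edges at crop y=60,120)
for Y,xl,xr in((60,138,234.5),(120,138,237)):
    t=px((xl+xr)/2,Y,270,30)
    g=least_squares(lambda p: proj(w3,M-p[0]*rodx((np.sin(p[1]),-np.cos(p[1])),45))[0]-t,[40,.25]); print("az",g.x)
# bolts
B=[((18,70),(348,68)),((32,163),(328,160)),((46,235),(313,233))]
for a,b in B:
    A=pts(w2,np.round([px(*a,270,10),px(*b,270,10)]).astype(int)); d=A[1]-A[0]; print("bolt",A[0],A[1],"az",np.arctan2(d[1],d[0]))
# dipstick
g=w1["image"].max(2); m=(g<45).astype(np.uint8); m[300:]=0
n,l,st,ce=cv2.connectedComponentsWithStats(m); i=l[215,317]
rows=range(155,279,3); 
for v in range(155,279,4):
    u=np.where(l[v]==i)[0]; print((v,u.min(),u.max()),end=" ")
print()
v=np.arange(210,272); c=np.array([[np.where(l[k]==i)[0].mean(),k] for k in v]); P=onplane(w1,c,30)
d=np.polyfit(P[:,1],P[:,0],1); print("handle dx/dy",d, P[0],P[-1])
print("end",onplane(w1,[[317,278.5],[317,155]],24))
# dish: bright band in top
t=fix(pickle.load(open("cams.pkl","rb"))["top"])
im=w1["image"].astype(int)
for v in (20,40,60,80): print(v,im[v,310:326].sum(1)//3)
cv2.imwrite("pics/d.png",cv2.resize(w1["image"][0:290,200:440],(480,580),interpolation=2))
E
```

```text
mouth [536.262 191.609 149.575] res [ 0.055 -0.    -0.056 -0.   ]
z=150 [536.286 191.481 150.   ] [ 0.056 -0.215 -0.056  0.176]
az [58.227  0.267]
az [35.983  0.277]
bolt [488.273 228.881 116.552] [558.261 249.577 115.08 ] az 0.2875126019087257
bolt [487.439 229.009  77.478] [558.266 248.205  78.002] az 0.26465752660551983
bolt [487.298 229.843  40.939] [558.87  248.857  40.328] az 0.25966649060488106
(155, np.int64(313), np.int64(319)) (159, np.int64(310), np.int64(322)) (163, np.int64(309), np.int64(324)) (167, np.int64(308), np.int64(324)) (171, np.int64(308), np.int64(324)) (175, np.int64(309), np.int64(324)) (179, np.int64(304), np.int64(333)) (183, np.int64(297), np.int64(336)) (187, np.int64(298), np.int64(334)) (191, np.int64(304), np.int64(328)) (195, np.int64(311), np.int64(323)) (199, np.int64(311), np.int64(323)) (203, np.int64(309), np.int64(325)) (207, np.int64(308), np.int64(326)) (211, np.int64(308), np.int64(326)) (215, np.int64(308), np.int64(326)) (219, np.int64(308), np.int64(326)) (223, np.int64(308), np.int64(326)) (227, np.int64(308), np.int64(326)) (231, np.in
[... 151 characters left out ...]
), np.int64(327)) (251, np.int64(309), np.int64(327)) (255, np.int64(309), np.int64(327)) (259, np.int64(309), np.int64(327)) (263, np.int64(310), np.int64(328)) (267, np.int64(310), np.int64(327)) (271, np.int64(311), np.int64(327)) (275, np.int64(311), np.int64(327)) 
handle dx/dy [ -0.375 376.134] [ 483.253 -285.04    30.   ] [ 499.479 -327.983   30.   ]
end [[ 500.902 -336.798   24.   ]
 [ 471.039 -249.506   24.   ]]
20 [166 164 166 165 164 164 166 164 164 162  99 134 130 179 175 175]
40 [106 105 102  97 166 164 164 163 164 167 136 105 135 133 181 178]
60 [111 110 109 107 108 107 105 108 109 110 104  85 137 134 173 176]
80 [110 111 111 109 108 109 107 107 109 110 112  91 138 140 140 138]
```

View pics/d.png

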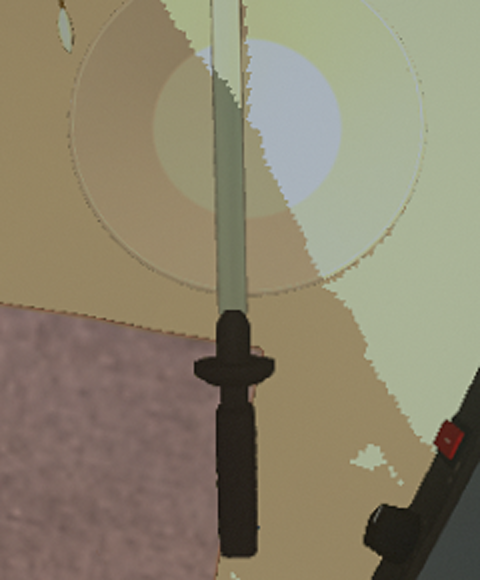

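The crop shows the straight rod, with the blade centred at x≈227 at the top, the collar at about (235,367) and the handle end at about (239,556). The dish circle is centred at about (248,121), and the hotplate knob at about (390,530) leaves room for partly opened fingers. I'll grasp now.

```bash
python3 - <<'E'
from h import *
np.set_printoptions(precision=3,suppress=True)
w1=pickle.load(open("w.pkl","rb"))["w1"]
e=onplane(w1,[[317,278.5],[317,155],[313.2,2.5]],24); b=onplane(w1,[313.2,2.5],26)[0]
d=e[0]-b; d[2]=0; d/=np.linalg.norm(d); print("dir",d,"plug-end dir",(e[0]-e[1])/np.linalg.norm(e[0]-e[1]))
print("dish",onplane(w1,[324,60.5],22))
G=((e[0]-28*d)+(e[1]+62*d))/2; print("grip",G)
A=20; Rt=tool(d,0,A); G[2]=27; q=quat(Rt)
bot.move_to(G+[0,0,110],q); bot.move_gripper(45)
bot.servo_line(G,speed=80,until_force=6); print(bot.read_state()["ee_pos"],G)
bot.move_gripper(5,60); s=bot.read_state(); print(s["grip_width"],s["grip_force"],s["ee_pos"],s["ft_force"])
bot.servo_line(s["ee_pos"]+[0,0,120],speed=80); bot.dwell(.2); c=cam("wrist"); s=bot.read_state(); print(s["grip_width"],s["grip_force"],s["clock"])
pickle.dump(dict(c=c,d=d),open("g.pkl","wb"))
off=lambda x,y=0,z=0: s["ee_pos"]+d*(x-44)+np.array([0,0,z-3.])+y*np.array([-d[1],d[0],0])
print("pred tip,plugfront,collar",proj(c,[off(-170),off(-18),off(0),off(-100)]))
cv2.imwrite("pics/g.png",c["image"])
E
```

```text
dir [ 0.337 -0.942  0.   ] plug-end dir [ 0.324 -0.946  0.   ]
dish [[ 454.113 -185.758   22.   ]]
grip [ 491.691 -309.161   24.   ]
[ 491.901 -309.344   27.502] [ 491.691 -309.161   27.   ]
12.648795569022132 63.87824356555939 [ 491.828 -309.368   27.58 ] [-1.274 -0.229  5.822]
12.642611745188844 61.090686321258545 10.4917
pred tip,plugfront,collar [[321.651 -75.935]
 [322.672 186.798]
 [322.732 231.356]
 [322.149  16.453]]
```

View pics/g.png

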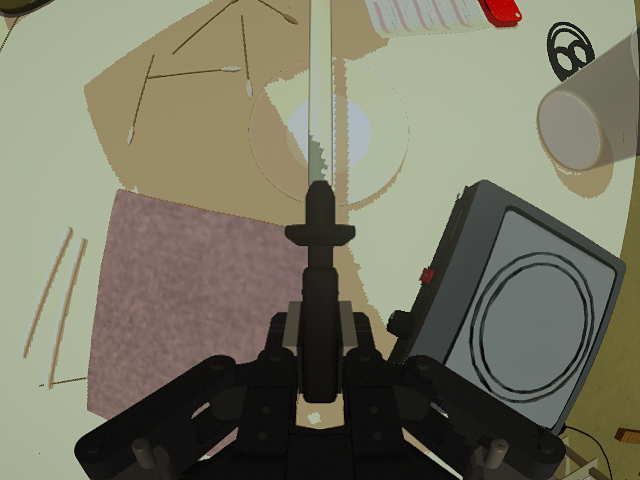

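The rod is held squarely: collar at about (320,235), plug front at (320,182), blade running straight up the picture. The image prediction is within about 2.5 px. I'll use the depth along the blade to check its pitch in the gripper.

```bash
python3 - <<'E'
from h import *
np.set_printoptions(precision=2,suppress=True)
g=pickle.load(open("g.pkl","rb")); c,d=g["c"],g["d"]; s=bot.read_state(); tcp=s["ee_pos"]
y=np.array([-d[1],d[0],0]); up=np.array([0,0,1.])
for nm,vr,ur in(("blade",(5,175),(315,327)),("handle",(275,300),(312,330)),("plug",(192,222),(317,324))):
    uv=np.array([(u,v) for v in range(*vr) for u in range(*ur)]); P=pts(c,uv)-tcp
    L=np.c_[P@d+44,P@y,P@up+3]; L=L[abs(L[:,2])<25]
    p=np.polyfit(L[:,0],L[:,2],1); print(nm,len(L),L.mean(0),"slope",p[0],"z at -18,-100",np.polyval(p,[-18,-100]),"std",L[:,2].std())
# lateral: blade edges
im=c["image"].astype(int)
for v in (20,60,100): print(v,im[v,302:342].sum(1)//3)
print(c["mount"])
E
```

```text
blade 2036 [-61.52  -0.83   1.53] slope 0.00012371668774415091 z at -18,-100 [1.54 1.53] std 0.61114461776929
handle 448 [21.37 -0.92  8.58] slope -0.010347160204781656 z at -18,-100 [8.99 9.84] std 0.6092272906365137
plug 210 [-9.39 -1.09  5.27] slope 0.013268383899156043 z at -18,-100 [5.16 4.07] std 0.6226174874018113
20 [131 131 129 130 130 132 131 105 119 162 169 168 168 168 167 166 167 168
 167 166 166 166 165 165 164 164 165 163 134 107 133 132 131 132 131 131
 131 131 131 130]
60 [128 121 128 126 133 138 142 112 145 175 172 172 172 172 172 172 171 170
 169 169 168 168 168 169 169 168 169 171 153 108 162 143 130 131 132 133
 132 132 135 134]
100 [167 168 169 172 177 183 146 127 163 176 175 175 175 175 176 174 172 173
 171 172 171 171 171 170 170 172 172 173 162 129 134 176 144 140 142 143
 142 142 142 143]
[[  -0.     -0.94   -0.33   84.62]
 [   1.     -0.      0.     -1.25]
 [  -0.     -0.33    0.94 -123.87]
 [   0.      0.      0.      1.  ]]
```

The blade is level in the gripper, with apparent offsets of y −0.9 mm and z −0.45 mm, which I'll carry into the insertion. Next I go to the pre-insertion pose and feed the blade partway in.

```bash
cat >> h.py <<'E'
def rodR(hd,p):
    x=rodx(hd,p); y=np.cross([0,0,1.],[hd[0],hd[1],0]); y/=np.linalg.norm(y); return np.c_[x,y,np.cross(x,y)]
OFF=np.array([44,.9,3.45])
def tcp_for(origin,hd,p): return np.asarray(origin)+rodR(hd,p)@OFF
M=np.array([536.26,191.6,149.6]); AZ=.268; HT=np.array([np.sin(AZ),-np.cos(AZ)])
QT=quat(tool(HT,45,20))
E
python3 - <<'E'
from h import *
np.set_printoptions(precision=2,suppress=True)
p=bot.read_state()["ee_pos"]; ax=rodx(HT,45)
pre=tcp_for(M+ax*195,HT,45); print(pre)
bot.servo_line([p[0],p[1],300],speed=200)
bot.move_to(pre,QT); bot.dwell(.3); s=bot.read_state(); print(s["clock"],s["ee_pos"]-pre,s["ft_force"])
w=cam("side"); print("side tip/mouth px",proj(w,[M+ax*25,M,M+ax*195]))
b=proj(w,M)[0].astype(int); cr=w["image"][b[1]-110:b[1]+40,b[0]-60:b[0]+140]
cv2.imwrite("pics/s.png",cv2.resize(cr,(800,600),interpolation=2)); print("crop origin",b-[60,110])
E
```

```text
[581.23  31.23 321.04]
13.025 [ 0.08 -0.72 -0.09] [-0.29 -0.05 -1.19]
side tip/mouth px [[288.36 243.17]
 [286.65 256.51]
 [299.51 156.03]]
crop origin [226 146]
```

View pics/s.png

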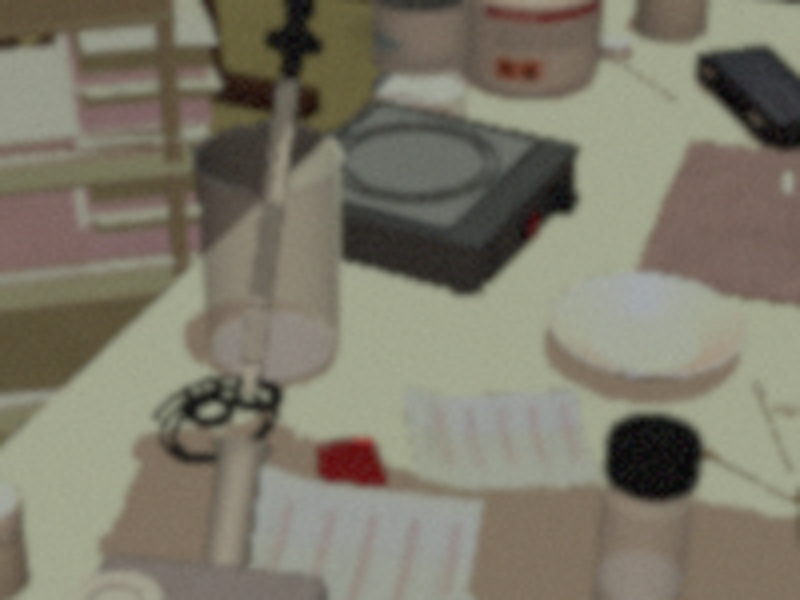

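The side view shows the rod running from (288,80) to its tip at about (248,395), just above the mouth at about (240,437) and in line with the tube. I'll insert the blade and stop with the plug just short of the mouth.

```bash
python3 - <<'E'
from h import *
np.set_printoptions(precision=2,suppress=True)
ax=rodx(HT,45)
for k in (150,100,34):
    hit=bot.servo_line(tcp_for(M+ax*k,HT,45),speed=60,until_force=5); s=bot.read_state(); print(k,hit,s["ft_force"],s["ee_pos"]-tcp_for(M+ax*k,HT,45))
    if hit: break
bot.dwell(.2); c=cam("wrist"); s=bot.read_state(); print(s["clock"])
Rr=rodR(HT,45); o=s["ee_pos"]-Rr@OFF
print("pred mouth",proj(c,M),"plugfront",proj(c,o-18*ax),"blade-30",proj(c,o-30*ax),"collar",proj(c,o))
pickle.dump(c,open("i.pkl","wb")); cv2.imwrite("pics/i.png",cv2.resize(c["image"][80:280,220:420],(600,600),interpolation=2))
E
```

```text
150 False [-0.81 -0.55 -0.81] [ 0.11 -0.09  0.29]
100 False [-0.2   0.69 -1.44] [ 0.14 -0.14  0.29]
34 False [ 0.45  0.43 -1.16] [ 0.14 -0.19  0.31]
16.4583
pred mouth [[320.17 147.86]] plugfront [[320.28 186.42]] blade-30 [[320.24 157.65]] collar [[320.33 230.91]]
```

View pics/i.png

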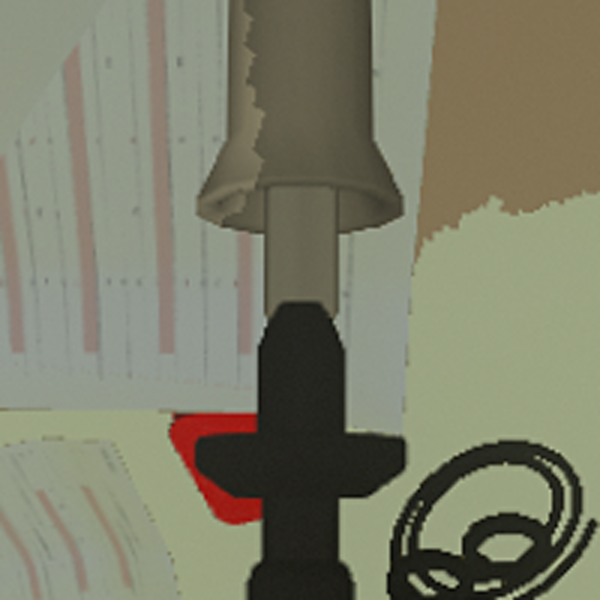

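The crop shows the mouth spanning x 196–404 (centre 300) and the plug and collar centred at 301, so lateral alignment is within 0.3 mm. I'll push home slowly with a force stop.

```bash
python3 - <<'E'
from h import *
np.set_printoptions(precision=2,suppress=True)
ax=rodx(HT,45)
for k in (12,-4):
    hit=bot.servo_line(tcp_for(M+ax*k,HT,45),speed=20,until_force=8); s=bot.read_state(); e=rodR(HT,45).T@(s["ee_pos"]-tcp_for(M,HT,45)); print(k,hit,"F rod",rodR(HT,45).T@s["ft_force"],"rod pos",e,s["clock"])
    if hit: break
bot.dwell(.4); s=bot.read_state(); print(rodR(HT,45).T@s["ft_force"],s["grip_force"])
c=cam("wrist"); cv2.imwrite("pics/j.png",cv2.resize(c["image"][80:280,220:420],(500,500),interpolation=2))
E
```

```text
12 False F rod [-0.44 -0.13 -0.54] rod pos [12.14  0.04  0.02] 17.7083
-4 True F rod [4.65 0.96 1.22] rod pos [ 3.17  0.07 -0.17] 18.2333
[4.6  0.97 1.62] 61.69450879096985
```

View pics/j.png

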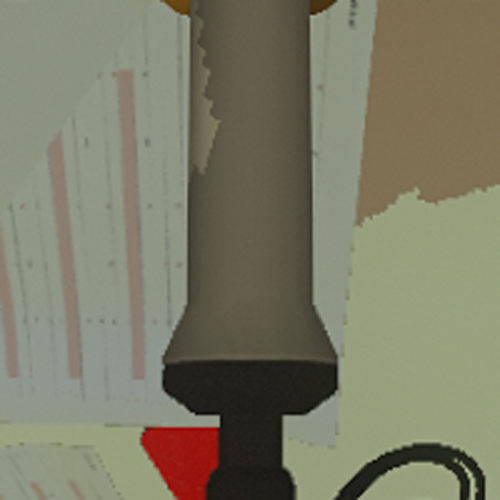

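The picture shows the collar seated against the mouth with no visible gap. A small extra push will confirm it is a hard stop.

```bash
python3 - <<'E'
from h import *
np.set_printoptions(precision=2,suppress=True)
ax=rodx(HT,45)
hit=bot.servo_line(tcp_for(M-ax*3,HT,45),speed=10,until_force=9); s=bot.read_state(); print(hit,rodR(HT,45).T@s["ft_force"],rodR(HT,45).T@(s["ee_pos"]-tcp_for(M,HT,45)))
bot.dwell(.5); s=bot.read_state(); print(rodR(HT,45).T@s["ft_force"],s["clock"],s["grip_force"])
c=cam("wrist"); o=s["ee_pos"]-rodR(HT,45)@OFF
# collar/handle location along rod vs prediction: is it slipping in the grip?
im=c["image"][:,318:323].astype(int).sum(2).mean(1); im0=pickle.load(open("i.pkl","rb"))["image"][:,318:323].astype(int).sum(2).mean(1)
print("now collar top row",[v for v in range(150,250) if im[v]<120][:1])
w=[np.ptp(np.where(x["image"][236,270:370].max(1)<45)[0]) for x in (c,pickle.load(open("i.pkl","rb")))]; print(w)
for x in (c,pickle.load(open("i.pkl","rb"))):
    print([int((x["image"][v,285:355].max(1)<55).sum()) for v in range(222,276,2)])
E
```

```text
True [ 4.3  -0.2   1.42] [ 3.19  0.13 -0.33]
[4.   0.22 0.89] 19.4583 61.43861532211304
now collar top row [224]
[np.int64(67), np.int64(83)]
[0, 50, 69, 70, 70, 70, 70, 68, 63, 58, 52, 48, 25, 25, 25, 25, 25, 25, 25, 25, 25, 25, 26, 29, 32, 33, 35]
[29, 30, 68, 70, 70, 70, 70, 68, 63, 57, 52, 47, 25, 25, 25, 26, 27, 29, 28, 29, 29, 29, 30, 34, 37, 39, 41]
```

It is a hard stop with no slip in the grip, so the dipstick is home. I'll draw it out and go to the reading pose.

```bash
python3 - <<'E'
from h import *
np.set_printoptions(precision=2,suppress=True)
ax=rodx(HT,45); s=bot.read_state(); p0=s["ee_pos"]
bot.servo_line(p0+ax*15,speed=30); print(bot.read_state()["ft_force"])
bot.servo_line(p0+ax*205,speed=100); bot.dwell(.3); s=bot.read_state(); print(s["ft_force"],s["clock"])
d=pickle.load(open("g.pkl","rb"))["d"]; D=np.array([454.1,-185.8,140]); T=tcp_for(D+170*d,d,0); q=quat(tool(d,0,20)); print(T)
bot.move_to(T+[0,0,160],q); bot.servo_line(T,speed=100); bot.dwell(.5)
s=bot.read_state(); print(s["ee_pos"],s["grip_width"],s["grip_force"],s["clock"])
c=cam("wrist"); tcp=s["ee_pos"]; y=np.array([-d[1],d[0],0])
uv=np.array([(u,v) for v in range(5,175) for u in range(315,326)]); P=pts(c,uv)-tcp
L=np.c_[P@d+44,P@y,P[:,2]+3]; L=L[abs(L[:,2])<25]; print(len(L),L.mean(0),np.polyfit(L[:,0],L[:,2],1))
t=cam("top"); w=cam("side")
print("top tip px",proj(t,D),"side",proj(w,D),"dish top px",proj(t,[D[0],D[1],22]))
cv2.imwrite("pics/e.png",np.hstack([cv2.resize(t["image"][130:370,180:480],(400,320)),cv2.resize(w["image"][130:370,240:540],(400,320))]))
E
```

```text
[ 0.52 -0.77 -1.08]
[-0.57 -0.63 -1.72] 22.5083
[ 526.96 -387.02  143.45]
[ 526.97 -387.03  143.46] 12.719453475788766 61.16441488265991 26.2833
1864 [-61.52  -0.99   1.55] [0.   1.68]
top tip px [[402.72 262.59]] side [[391.7  183.68]] dish top px [[396.13 268.13]]
```

View pics/e.png

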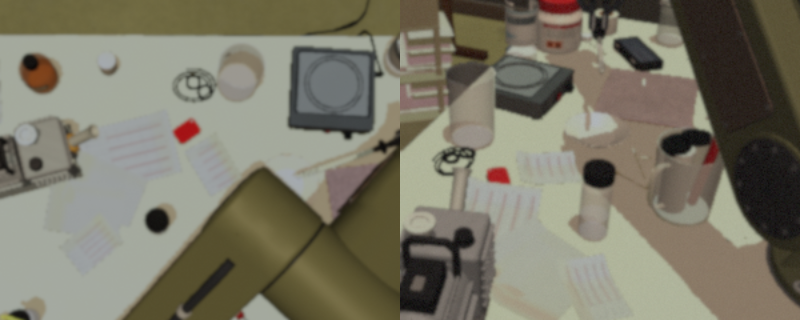

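The final view shows the tip at about (297,175) in the crop, full-frame (403,261), over the dish as predicted. The blade is level, and the beaker, bottle and vial stand where they were.

```bash
python3 -c "
from rig import bot
print(bot.finish_job())"
```

```text
the job is handed in; nothing more can be done
None
```

The job is handed in: the dipstick went in until its collar stopped on the mouth and was drawn right out. It is now held level, face up, with its tip about 140 mm above the table over the dish, and the beaker, bottle and vial look undisturbed; no verdict came back.

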